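# Slide the top sharpening stone onto the bed

## Task

Slide the top sharpening stone off the stack in the wooden tray, across onto the stone bed beside it, and bring it gently up against the bed's end stop, lying flat between the rails; then let go. Slide it, do not lift or tip it, do not bear down hard on it or ram the stop, and leave the other two stones in the tray and everything else on the bench where they are.

Things in the scene. Friction and masses are not known exactly. Their poses are not given: they have to be found in the camera images.
- station: fixed wooden stand, 77 mm wide (x), 330 mm long (y): a tray and a stone bed in one line. Origin on the bench, on its centre line; y axis: the sliding direction, from tray to bed; z up
- tray (a point): middle of the tray's inside, level with its rim (station y = -81.5 mm, z = 46 mm). Inside 53 mm wide, from station y = -148 to -15 mm. Side and rear walls 12 mm thick, up to z = 46 mm, 2 mm below the top of the stack, so the stones cannot be gripped in it; towards the bed it is open only above the bed's top
- bed (a point): centre of the bed's flat top (station y = 77.5 mm, z = 35 mm: 1 mm below the underside of the top stone, so it blocks the lower ones). The bed runs from station y = -15 to 170 mm; its two low rails are 54 mm apart, begin at y = -3 mm and rise to z = 40 mm
- stop: fixed wooden end stop on the bed, 50 mm wide, 25 long, 10 high, with a brass screw head on top (18 mm across, up to 22 mm above the bed); set at a different place along the bed each time. Origin: foot of the middle of its face towards the tray, on the bed top; axes as the station's. The stone's leading end must meet this face (y = 0)
- stone_top: the top one of three alike slate-grey stones, 50 x 130 x 12 mm, 0.13 to 0.27 kg, long way along the station's y, 1.5 mm play all round in the tray. Stones and wood are oiled (friction about 0.28); fingertips hold better (0.6 or more), so a steady downward press of about 5 to 20 N drags it along. Origin: centre of its underside; y along its length towards the bed, z up
- stone_lead (a point): middle of the top stone's end face nearest the stop (65 mm along y and 6 mm up from its origin)
- stone_trail (a point): middle of the top stone's other end face; once the stone has been dragged some way out, a fingertip fits behind this end, above the stone below, and can push it
- stone_mid: the second stone, same size, in the tray; origin centre of its underside
- stone_low: the lowest stone, same size, in the tray; origin centre of its underside
- paste_tin: bystander: flat metal tin, 56 mm across, 40 mm high, beside the station; origin centre of its underside
- brush: bystander: wooden brush, 170 mm, lying beside the station; origin underneath the middle
- offcut: bystander: wood block 45 x 90 x 28 mm beside the station; origin centre of its underside
- oil_bottle: bystander: amber bottle, 52 mm across, 130 mm high; origin centre of its underside
- hammer: bystander: hammer, 260 mm, lying flat; origin underneath the middle
- wrench: bystander: wrench, 180 mm, lying flat; origin underneath the middle
- blank: bystander: flat steel knife blank, 220 mm long, 5 mm thick; origin underneath the middle
Mind the look-alikes: they are no part of the job. Leave any orange look-alike of the stone_top alone.

How it is judged:
By the outcome, as a careful person would: the job done as asked, in the order asked, and still so for the second after the job is handed in, with the robot touching nothing.
It also fails if it takes over 45 s, if anything falls off the work surface, if the arm or the gripper's body presses on something with over 40 N, if the wrist force passes 120 N, or if a joint passes its speed limit or range.

## Robot

A 7-joint arm with a two-finger parallel gripper is mounted at the origin on the work surface. World frame = base frame: x ahead of the robot, y to its left, z up, the work surface at z = 0. Lengths are in mm, angles in rad, forces in N, time in s.
With the tool pointing down it reaches from about 400 to 875 mm from the base axis. Payload 4.4 kg.
Tool frame: the origin (TCP) lies midway between the tips of the shut fingers; the grasp point (between the pads) lies 19 mm behind it; x points along the fingers, z is the direction in which the jaws open and shut, and the axes are right-handed (so a half turn about x gives the same grasp; the last joint's range is limited). The gripper opens to 85 mm and grips with 20 to 120 N. Pads are 22 mm wide; open, the fingers measure 114 mm over their backs; the gripper's body (76 mm by 85 mm) begins 54 mm behind the grasp point. The pads swing forward as they close: fully open they stand 13 mm farther back than shut.
Start: joints at [-1.236, 0.628, 0.038, 1.517, -0.027, 0.996, -0.02], TCP at [253.579, 598.511, 231.313] pointing down, gripper open.
Joint ranges: [-3.06, 3.06], [-0.37, 2.12], [-1.25, 1.32], [0.18, 2.47], [-1.1, 4.24], [0.23, 1.98], [-2.94, 2.94]. Speed limits (rad/s): [2.57, 2.57, 3.14, 3.14, 3.14, 3.14, 3.14].

## Interface

Orientations are given as [roll, pitch, yaw] about the fixed x, y, z axes, in that order (R = Rz(yaw) Ry(pitch) Rx(roll)).
In Python, from cell import ctrl gives the robot as it stands. The module is installed in compiled form; this text tells all that it offers.
- The arm moves only by the tool servo_tool, never from a script. Its argument "rows" is a list of rows, each an object of numbers: "dx", "dy", "dz": the shift along the tool's x, y, z in units of 750 mm (1.0 is 750 mm); "wx", "wy", "wz": the turn, a rotation vector about the tool's x, y, z in units of 6 degrees (1.0 is 6 degrees); "fingers": the closure, from 0 (fully open) to 1 (shut). In form: [{"dx": .., "dy": .., "dz": .., "wx": .., "wy": .., "wz": .., "fingers": ..}, ...]. A call has 1 to 5 rows; each row shifts and turns the commanded pose from where the row before left it, along the tool's axes as they then stand; what a row does not reach is not made up. A row lasts 1/8 s, in which the tool goes at most 62.5 mm and 10.7 degrees, less where a joint would pass 70% of its speed; a pose out of reach is approached as far as the arm can. A call with a number of a shift or a turn outside -1 to 1 is refused whole. A call with a gripper value outside its range is refused whole. The fingers move at their own pace and stop on an object; the grip force is fixed at half the most. Time passes only in rows, so rows that do not move let the fingers close. It gives the time, the measured TCP pose, the force and the opening at its end, in the units of the state.
- ctrl.read_state(): the state, without advancing time (a new reading comes with each control period).
- ctrl.get_image(name): name is "scene" or "top" or "wrist"; returns the picture (480x640x3 uint8, red, green, blue); there is no depth.
- ctrl.camera_info(name): a dict with "fovy" (degrees; the focal length in pixels is half the picture's height over the tangent of half this angle, whatever the lens; pixels are square), "cx", "cy" (the principal point, pixels), "k1" (the pictures are not rectified: a ray, as slopes to the right and down, at radius r is drawn at 1 + k1 r^2 times it, then the intrinsics apply), "R" (3x3) and "t" (3): a world point X has camera coordinates R X + t. Camera axes: x right, y down, z forward; pixel columns grow to the right and rows downward; lengths in mm; the calibration is good to about 2 mm. A picture is of the moment at which its call begins: read the wrist's pose just before it. camera_info takes no time and is no camera call; for the wrist camera it gives the pose at the moment of the call.
- ctrl.finish_job(): hands the job in, once; it reports no verdict.
Trained networks look in the newest picture that a camera, given by its name, has taken for a name from the list of things; names that differ only in an ending like _2 or _b are one class to them, and where a whole thing is asked for, a point or a joint stands for the part that bears it (a point fixed in the world has none). Each returns a list of dicts, best first, with "conf" (0 to 1); they miss things now and then, are a little off and sometimes report something else, mostly with a low value. They report only what shows in the picture. A call takes as long as a camera call. They do not tell look-alikes from the thing itself.
- ctrl.search_frame(label, camera): "extent" ([centre column, centre row, width, height] in pixels, round what is visible of it).
- ctrl.silhouettes(label, camera): "region" (480x640 bool, what is visible of it) and "extent" ([centre column, centre row, width, height] in pixels, round what is visible of it).
- ctrl.mark_of(label, camera): "point" ([column, row] in pixels: a listed point, or the origin of a listed thing).
The state is a dict: "clock": time; "qpos": joint angles; "qd": joint speeds; "tau": joint torques, N m; "eef_pos": TCP position; "tool_rot": TCP orientation; "force": force on the tool from outside, world axes, zero at the start; "torque": the same for the moment, N m; "width": finger opening in mm.
Only numpy, scipy, OpenCV 4.12 (cv2) and the standard library are available. Lean on these libraries where they do the work, as an engineer would, in place of code of your own. Each camera call takes 0.05 s, during which the arm holds its last target.

## Working session

There is one attempt and no reset: what is moved stays moved. The work goes in short steps, Python scripts to look and compute and a tool call to move; the robot and the scene stay as the last step left them, time stands still between calls to the robot, and variables do not carry over. Pictures are saved under pics/ and viewed, and the job is handed in when it is done.

Besides the shell and the picture viewer there is one more tool, called after "Emit:" as name(argument=value, ...), one argument or row to a line, values as JSON. servo_tool: Moves the arm, as the interface text tells. Its arguments: {"type":"object","properties":{"rows":{"type":"array"}},"required":["rows"]}

```bash
mkdir -p pics; cat > h.py <<'E'
import numpy as np, cv2
from cell import ctrl
def save(n,img): cv2.imwrite('pics/'+n+'.png',img[:,:,::-1])
def ray(info,px):
    f=240/np.tan(np.radians(info['fovy'])/2)
    d=np.array([(px[0]-info['cx'])/f,(px[1]-info['cy'])/f])
    u=d.copy()
    for _ in range(20): u=d/(1+info['k1']*(u@u))
    R=np.array(info['R']);t=np.array(info['t'])
    return -R.T@t, R.T@np.array([u[0],u[1],1])
def atz(info,px,z):
    o,d=ray(info,px); return o+d*(z-o[2])/d[2]
def proj(info,X):
    f=240/np.tan(np.radians(info['fovy'])/2)
    c=np.array(info['R'])@np.array(X,float)+np.array(info['t']); u=c[:2]/c[2]
    u=u*(1+info['k1']*(u@u)); return u*f+[info['cx'],info['cy']]
E
python3 - <<'E'
from h import *
np.set_printoptions(precision=3,suppress=True)
s=ctrl.read_state()
for k,v in s.items(): print(k,v)
for c in ['scene','top','wrist']:
    i=ctrl.get_image(c); save(c+'0',i); print(c,{k:np.round(v,3).tolist() for k,v in ctrl.camera_info(c).items()})
E
```

```text
clock 0.0
qpos [-1.236  0.629  0.038  1.518 -0.027  0.996 -0.02 ]
qd [-0.001  0.     0.     0.001  0.002  0.    -0.001]
tau [ -0.001 -56.339   1.225 -19.346   0.011   0.01   -0.   ]
eef_pos [253.333 597.914 230.376]
tool_rot [-3.117  1.569 -1.947]
force [-0.509  0.656 -0.115]
torque [-0.02  -0.03   0.014]
width 85.5834148401731
scene {'fovy': 55.02, 'cx': 330.982, 'cy': 247.508, 'k1': -0.122, 'R': [[-0.455, 0.89, 0.014], [0.748, 0.391, -0.536], [-0.482, -0.233, -0.844]], 't': [296.771, -407.368, 1323.819]}
top {'fovy': 44.647, 'cx': 330.567, 'cy': 244.843, 'k1': -0.113, 'R': [[-0.005, -1.0, -0.008], [-0.998, 0.005, -0.066], [0.066, 0.007, -0.998]], 't': [8.624, 608.137, 1329.465]}
wrist {'fovy': 63.384, 'cx': 316.68, 'cy': 243.781, 'k1': 0.019, 'R': [[0.39, 0.921, -0.001], [0.881, -0.373, 0.292], [0.268, -0.115, -0.956]], 't': [-649.039, -37.165, 379.09]}
```

View pics/scene0.png

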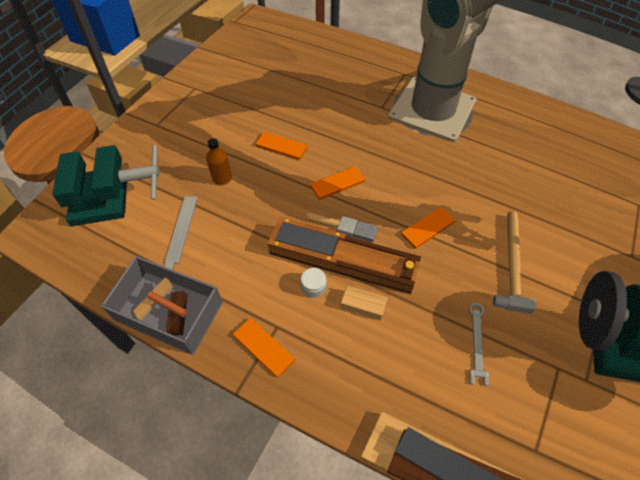

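View pics/top0.png

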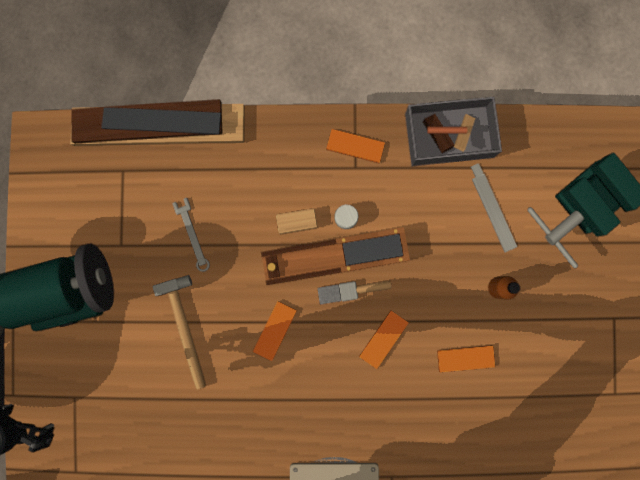

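View pics/wrist0.png

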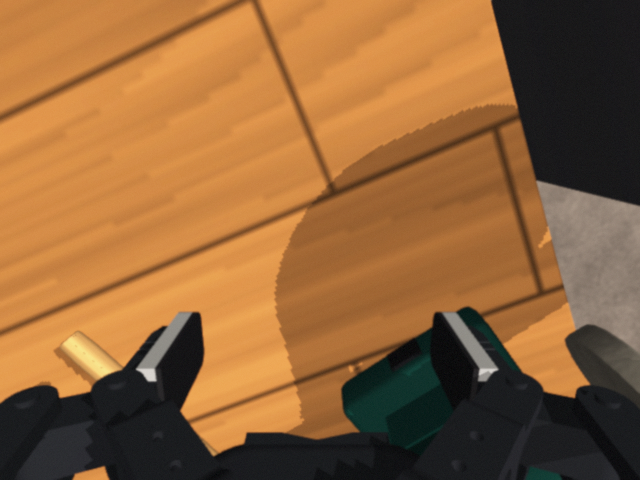

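```bash
python3 - <<'E'
from h import *
np.set_printoptions(precision=2,suppress=True)
I=ctrl.camera_info('top')
ctrl.get_image('top')
for l,z in [('tray',46),('bed',35),('stop',35),('stone_lead',42),('stone_trail',42),('stone_top',36)]:
    for r in ctrl.mark_of(l,'top')[:3]: print(l,r['conf'],np.array(r['point']),atz(I,r['point'],z))
for r in ctrl.search_frame('stone_top','top')[:4]: print(r)
E
```

```text
tray 0.73 [369.6 247.7] [599.51 -82.98  46.  ]
bed 0.87 [302.4 257.6] [578.36  69.82  35.  ]
stop 0.83 [279.9 263.4] [565.37 121.25  35.  ]
stone_lead 0.98 [385.6 152.3] [ 819.57 -122.37   42.  ]
stone_lead 0.95 [493.9 358.1] [ 347.35 -363.8    42.  ]
stone_lead 0.92 [340.8 252.7] [588.74 -17.77  42.  ]
stone_trail 0.88 [261.8 357.2] [353.34 161.85  42.  ]
stone_trail 0.79 [331.3 136.2] [858.05   2.46  42.  ]
stone_trail 0.73 [398.8 244.7] [ 606.22 -149.7    42.  ]
stone_top 0.91 [383.4 336.8] [ 397.76 -113.24   36.  ]
stone_top 0.74 [368.9 246. ] [604.01 -82.02  36.  ]
stone_top 0.66 [275.1 330.3] [413.47 132.21  36.  ]
{'extent': [384.2, 337.7, 45.7, 57.4], 'conf': 0.88}
{'extent': [355.5, 146.9, 54.6, 28.9], 'conf': 0.8}
{'extent': [272.1, 331.8, 41.8, 59.5], 'conf': 0.74}
{'extent': [374.4, 248.0, 64.5, 35.8], 'conf': 0.68}
```

```bash
python3 - <<'E'
from h import *
a=cv2.imread('pics/top0.png')[215:300,245:425]; cv2.imwrite('pics/tc.png',cv2.resize(a,None,fx=4.4,fy=4.4,interpolation=cv2.INTER_CUBIC))
a=cv2.imread('pics/scene0.png')[200:310,255:435]; cv2.imwrite('pics/sc.png',cv2.resize(a,None,fx=4.4,fy=4.4,interpolation=cv2.INTER_CUBIC))
E
```

```text
(no output)
```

View pics/tc.png

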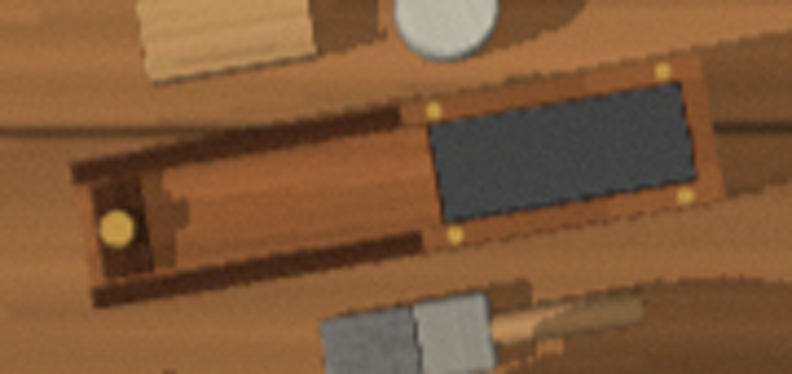

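View pics/sc.png

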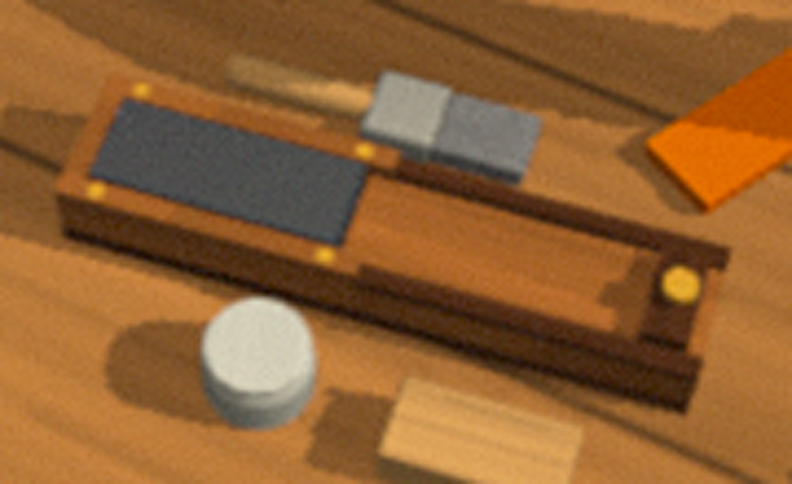

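```bash
cat >> h.py <<'E'
from scipy.spatial.transform import Rotation as Ro
from scipy.optimize import least_squares
def Rt(s): return Ro.from_euler('xyz',s['tool_rot']).as_matrix()
E
python3 - <<'E'
from h import *
np.set_printoptions(precision=2,suppress=True)
I=ctrl.camera_info('top')
P=lambda c:np.array(c)/4.4+[245,215]-.5
# top: tray outer/stone corners; station coords
o=[((430,125),(25,-16.5,48)),((682,84),(25,-146.5,48)),((696,180),(-25,-146.5,48)),((443,222),(-25,-16.5,48)),
 ((697,54),(38.5,-160,46)),((724,197),(-38.5,-160,46)),((72,172),(38.5,170,40)),((97,306),(-38.5,170,40))]
def f(p):
    c,s=np.cos(p[2]),np.sin(p[2]); r=[]
    for px,X in o:
        W=[p[0]+c*X[0]-s*X[1],p[1]+s*X[0]+c*X[1],X[2]]; r+=list(proj(I,W)-P(px))
    return np.array(r)
q=least_squares(f,[590,0,0.13]); p=q.x
print(p,f(p).reshape(-1,2))
c,s=np.cos(p[2]),np.sin(p[2])
def toS(W): d=W[:2]-p[:2]; return np.array([c*d[0]+s*d[1],-s*d[0]+c*d[1]])
for n,px,z in [('stopface',(141,178),45),('stopface',(154,270),45),('screw',(116,229),57),('l',(430,125),48),('l',(443,222),48),('t',(682,84),48),('t',(696,180),48)]:
    print(n,toS(atz(I,P(px),z)))
print('stopmark',toS(np.array([565.37,121.25])))
st=ctrl.read_state();R=Rt(st);print(R)
for y in (-82,-60,65):print(y,p[0]-s*y,p[1]+c*y)
np.save('st.npy',p)
# scene cross-check
I2=ctrl.camera_info('scene');P2=lambda c:np.array(c)/4.4+[255,200]-.5
for n,px,z in [('l',(368,166),48),('l',(340,243),48),('t',(127,99),48),('t',(93,178),48),('screw',(680,284),57),('stopface bottomr',(642,338),45)]:
    print(n,toS(atz(I2,P2(px),z)))
E
```

```text
[582.2   -8.9    0.17] [[-0.06  0.41]
 [-0.85 -0.29]
 [-0.02 -0.4 ]
 [ 0.88  0.14]
 [ 0.39 -0.26]
 [ 0.45  0.6 ]
 [-0.39 -1.55]
 [-0.4   1.34]]
stopface [ 25.21 134.51]
stopface [-22.63 135.93]
screw [  0.99 150.42]
l [ 25.89 -16.81]
l [-24.34 -14.61]
t [  24.01 -148.29]
t [ -25.9  -146.37]
stopmark [  5.51 131.12]
[[-0.   -0.92  0.39]
 [-0.    0.39  0.92]
 [-1.    0.   -0.  ]]
-82 596.1239402593837 -89.7068805374364
-60 592.3886913943959 -68.02629207871122
65 571.1656864796927 55.158869618590955
l [-21.99 -15.93]
l [ 25.61 -15.86]
t [ -23.62 -145.55]
t [  27.05 -144.74]
screw [  2.96 148.52]
stopface bottomr [ 30.59 137.68]
```

Emit:
servo_tool(
  rows=[
    {"dy":-0.06,"dz":-0.051,"fingers":1},
    {"dy":-0.06,"dz":-0.051,"fingers":1},
    {"dy":-0.06,"dz":-0.051,"fingers":1},
    {"dy":-0.06,"dz":-0.051,"fingers":1},
    {"dy":-0.06,"dz":-0.051,"fingers":1},
  ],
)

```text
schema error: expected keys dx, dy, dz, wx, wy, wz, fingers
```

Emit:
servo_tool(
  rows=[
    {"dy":-0.06,"dz":-0.051,"fingers":1},
    {"dy":-0.06,"dz":-0.051,"fingers":1},
    {"dy":-0.06,"dz":-0.051,"fingers":1},
    {"dy":-0.06,"dz":-0.051,"fingers":1},
    {"dy":-0.06,"dz":-0.051,"fingers":1},
  ],
)

```text
schema error: expected keys dx, dy, dz, wx, wy, wz, fingers
```

Emit:
servo_tool(
  rows=[
    {"wx":-0.908,"fingers":1},
    {"wx":-0.908,"fingers":1},
    {"wx":-0.908,"fingers":1},
    {"wx":-0.908,"fingers":1},
    {"wx":-0.908,"fingers":1},
  ],
)

```text
schema error: expected keys dx, dy, dz, wx, wy, wz, fingers
```

Emit:
servo_tool(
  rows=[
    {"wx":-0.908,"fingers":1},
    {"fingers":1},
  ],
)

```text
schema error: expected keys dx, dy, dz, wx, wy, wz, fingers
```

```bash
cat > go.py <<'E'
from h import *
import sys
np.set_printoptions(precision=3,suppress=True)
p=np.load('st.npy');c,s=np.cos(p[2]),np.sin(p[2])
def rep():
    st=ctrl.read_state();R=Rt(st);P=np.array(st['eef_pos']);d=P[:2]-p[:2]
    print('t',st['clock'],'pos',P,'stn',c*d[0]+s*d[1],-s*d[0]+c*d[1],'F',np.array(st['force']),'w',st['width'])
    return st,R,P
if __name__=='__main__':
    st,R,P=rep(); print(R,st['qpos'])
    T=np.array(eval(sys.argv[1])); W=np.array([p[0]+c*T[0]-s*T[1],p[1]+s*T[0]+c*T[1],T[2]])
    print('to',W,'tool units',R.T@(W-P)/750, 'yaw err deg', np.degrees(np.arctan2(R[1,2],R[0,2])-p[2])-90)
E
python3 go.py [0,-81.5,100]
```

```text
t 0.55 pos [253.556 598.489 231.293] stn -220.74987576907986 654.3663770805944 F [ 0.479 -0.273  0.652] w 85.6332281702775
[[-0.    -0.921  0.39 ]
 [-0.     0.39   0.921]
 [-1.     0.    -0.   ]] [-1.236  0.628  0.039  1.517 -0.027  0.996 -0.02 ]
to [596.039 -89.214 100.   ] tool units [ 0.175 -0.778 -0.666] yaw err deg -32.7415395274585
```

Emit:
servo_tool(
  rows=[
    {"dx":0,"dy":-0.06,"dz":-0.051,"wx":0,"wy":0,"wz":0,"fingers":1},
    {"dx":0,"dy":-0.06,"dz":-0.051,"wx":0,"wy":0,"wz":0,"fingers":1},
    {"dx":0,"dy":-0.06,"dz":-0.051,"wx":0,"wy":0,"wz":0,"fingers":1},
    {"dx":0,"dy":-0.06,"dz":-0.051,"wx":0,"wy":0,"wz":0,"fingers":1},
    {"dx":0,"dy":-0.06,"dz":-0.051,"wx":0,"wy":0,"wz":0,"fingers":1},
  ],
)

```text
clock: 1.18
eef_pos: [387.0, 333.0, 231.6]
tool_rot: [-0.58, 1.57, 0.591]
force: [0.7, 0.7, -0.1]
width: 0.2
```

Emit:
servo_tool(
  rows=[
    {"dx":0,"dy":-0.06,"dz":-0.051,"wx":0,"wy":0,"wz":0,"fingers":1},
    {"dx":0,"dy":-0.06,"dz":-0.051,"wx":0,"wy":0,"wz":0,"fingers":1},
    {"dx":0,"dy":-0.06,"dz":-0.051,"wx":0,"wy":0,"wz":0,"fingers":1},
    {"dx":0,"dy":-0.06,"dz":-0.051,"wx":0,"wy":0,"wz":0,"fingers":1},
    {"dx":0,"dy":-0.06,"dz":-0.051,"wx":0,"wy":0,"wz":0,"fingers":1},
  ],
)

```text
clock: 1.8
eef_pos: [519.6, 69.1, 231.6]
tool_rot: [-0.746, 1.57, 0.424]
force: [0.9, 0.4, 0.1]
width: -0.2
```

Emit:
servo_tool(
  rows=[
    {"dx":0,"dy":0,"dz":0,"wx":-0.9,"wy":0,"wz":0,"fingers":1},
    {"dx":0,"dy":0,"dz":0,"wx":-0.9,"wy":0,"wz":0,"fingers":1},
    {"dx":0,"dy":0,"dz":0,"wx":-0.9,"wy":0,"wz":0,"fingers":1},
    {"dx":0,"dy":0,"dz":0,"wx":-0.9,"wy":0,"wz":0,"fingers":1},
    {"dx":0,"dy":0,"dz":0,"wx":-0.9,"wy":0,"wz":0,"fingers":1},
  ],
)

```text
clock: 2.42
eef_pos: [518.8, 70.7, 231.5]
tool_rot: [-1.478, 1.57, 0.166]
force: [0.6, 0.6, -0.0]
width: 0.0
```

Emit:
servo_tool(
  rows=[
    {"dx":0,"dy":0,"dz":0,"wx":-0.95,"wy":0,"wz":0,"fingers":1},
    {"dx":0,"dy":0,"dz":0,"wx":0,"wy":0,"wz":0,"fingers":1},
  ],
)

```text
clock: 2.68
eef_pos: [518.8, 70.7, 231.4]
tool_rot: [-0.949, 1.57, 0.79]
force: [-0.2, 0.5, -0.5]
width: 0.2
```

```bash
python3 go.py [0,-81.5,100]
```

```text
t 2.675 pos [518.754  70.655 231.432] stn -49.020181109005 89.170188107539 F [-0.199  0.467 -0.47 ] w 0.1772050772194091
[[ 0.    -0.986 -0.168]
 [ 0.    -0.168  0.986]
 [-1.    -0.     0.   ]] [-0.132  0.448 -0.081  1.867  0.047  0.828  1.502]
to [596.039 -89.214 100.   ] tool units [ 0.175 -0.066 -0.227] yaw err deg -0.11030086978102815
```

Emit:
servo_tool(
  rows=[
    {"dx":0,"dy":-0.0165,"dz":-0.057,"wx":0,"wy":0,"wz":0,"fingers":1},
    {"dx":0.03,"dy":-0.0165,"dz":-0.057,"wx":0,"wy":0,"wz":0,"fingers":1},
    {"dx":0.045,"dy":-0.0165,"dz":-0.057,"wx":0,"wy":0,"wz":0,"fingers":1},
    {"dx":0.05,"dy":-0.0165,"dz":-0.056,"wx":0,"wy":0,"wz":0,"fingers":1},
    {"dx":0.05,"dy":0,"dz":0,"wx":0,"wy":0,"wz":0,"fingers":1},
  ],
)

```text
clock: 3.3
eef_pos: [597.6, -94.1, 98.9]
tool_rot: [-2.747, 1.567, -1.015]
force: [0.2, 0.1, -0.5]
width: 0.3
```

```bash
python3 - <<'E'
from go import *
st,R,P=rep()
i=ctrl.get_image('wrist');I=ctrl.camera_info('wrist')
print(R.T@(np.array([0,0,0]))); print('tcp px',proj(I,P),'below',proj(I,[P[0],P[1],48]))
for X in [(25,-16.5,48),(-25,-16.5,48),(25,-146.5,48),(-25,-146.5,48),(-25,135,35),(25,135,35)]:
    print(X,proj(I,[p[0]+c*X[0]-s*X[1],p[1]+s*X[0]+c*X[1],X[2]]))
save('w1',i); save('s1',ctrl.get_image('scene'))
rep()
E
```

```text
t 3.3 pos [597.568 -94.139  98.905] stn 0.6707270436393742 -86.61272882462018 F [ 0.236  0.103 -0.527] w 0.33002055310023365
[0. 0. 0.]
tcp px [306.561 332.953] below [308.887 283.632]
(25, -16.5, 48) [439.763 324.941]
(-25, -16.5, 48) [448.027 235.26 ]
(25, -146.5, 48) [198.133 326.453]
(-25, -146.5, 48) [188.934 236.932]
(-25, 135, 35) [731.984 226.676]
(25, 135, 35) [705.137 313.331]
t 3.4 pos [593.004 -89.189  96.099] stn -2.9870598347294504 -80.95940052851067 F [-0.508  1.09  -0.108] w -0.4133289285212063
```

View pics/w1.png

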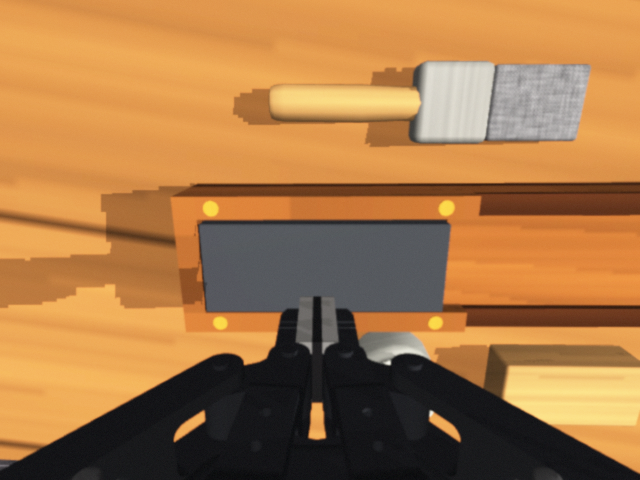

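View pics/s1.png

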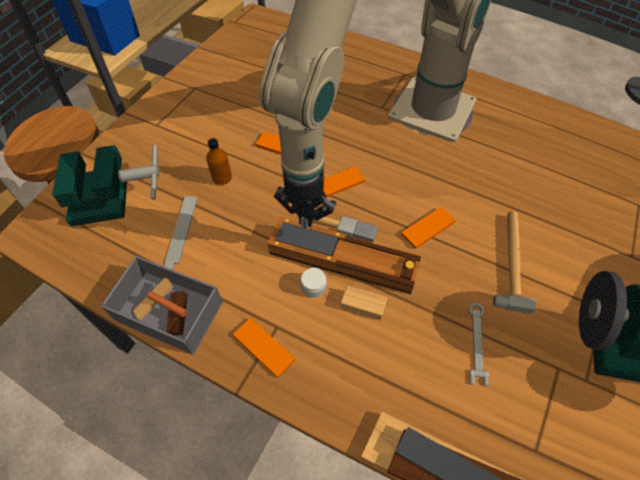

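```bash
python3 - <<'E'
from go import *
for k in range(2):
    I=ctrl.camera_info('wrist');st,R,P=rep()
    i=ctrl.get_image('wrist')
save('w2',i)
print(R, proj(I,[P[0],P[1],48]))
for X in [(25,-16.5,48),(-25,-16.5,48),(25,-146.5,48),(-25,-146.5,48)]:
    print(X,proj(I,[p[0]+c*X[0]-s*X[1],p[1]+s*X[0]+c*X[1],X[2]]))
def toS(W): d=W[:2]-p[:2]; return np.array([c*d[0]+s*d[1],-s*d[0]+c*d[1]])
# segment the stone
g=i.astype(int); m=((np.abs(g[...,0]-g[...,2])<30)&(g.mean(2)>50)&(g.mean(2)<130)).astype(np.uint8); m[330:]=0;m[:200]=0;m[:,:150]=0;m[:,500:]=0
n,l,stt,_=cv2.connectedComponentsWithStats(m); k=1+np.argmax(stt[1:,4]); cn=max(cv2.findContours((l==k).astype(np.uint8),0,2)[0],key=cv2.contourArea)
print(stt[k]); ys,xs=np.where(l==k)
for nm,px in [('tl',(xs.min(),0))]: pass
for a,b in [(-1,-1),(1,-1)]:
    j=np.argmax(a*xs+b*ys); print(xs[j],ys[j],toS(atz(I,(xs[j],ys[j]),48)))
E
```

```text
t 3.4 pos [593.004 -89.189  96.099] stn -2.9870598347294504 -80.95940052851067 F [-0.508  1.09  -0.108] w -0.4133289285212063
t 3.45 pos [594.626 -88.396  98.423] stn -1.2533406512195722 -80.45388821549268 F [-0.675  0.212 -0.306] w 0.1530735944595148
[[-0.005 -0.986 -0.168]
 [ 0.001 -0.168  0.986]
 [-1.     0.004  0.001]] [316.196 273.646]
(25, -16.5, 48) [433.005 318.216]
(-25, -16.5, 48) [441.147 229.923]
(25, -146.5, 48) [195.714 318.891]
(-25, -146.5, 48) [186.804 230.571]
[  186   227   252   103 21414]
188 227 [ -26.879 -145.708]
436 229 [-25.496 -19.166]
```

View pics/w2.png

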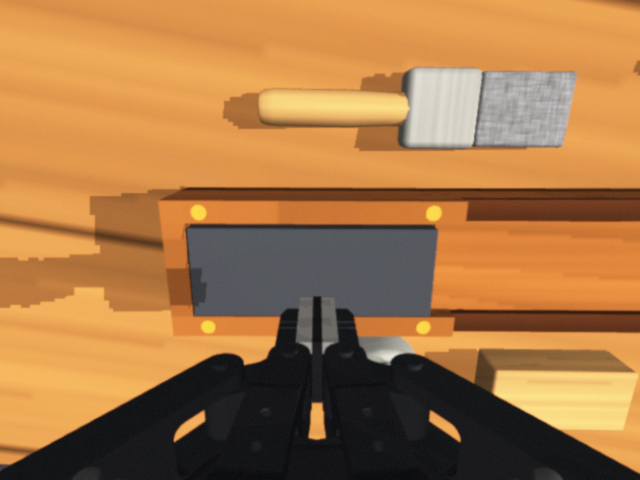

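Emit:
servo_tool(
  rows=[
    {"dx":0.03,"dy":-0.0015,"dz":0,"wx":0,"wy":0,"wz":0,"fingers":1},
    {"dx":0.02,"dy":0,"dz":0,"wx":0,"wy":0,"wz":0,"fingers":1},
    {"dx":0.008,"dy":0,"dz":0,"wx":0,"wy":0,"wz":0,"fingers":1},
    {"dx":0,"dy":0,"dz":0,"wx":0,"wy":0,"wz":0,"fingers":1},
    {"dx":0.001,"dy":0,"dz":0,"wx":0,"wy":0,"wz":0,"fingers":1},
  ],
)

```text
clock: 4.12
eef_pos: [597.9, -88.5, 56.5]
tool_rot: [-1.845, 1.569, -0.104]
force: [0.1, 0.3, 0.9]
width: 0.4
```

Emit:
servo_tool(
  rows=[
    {"dx":0.002,"dy":0,"dz":0,"wx":0,"wy":0,"wz":0,"fingers":1},
    {"dx":0,"dy":0,"dz":0,"wx":0,"wy":0,"wz":0,"fingers":1},
  ],
)

```text
clock: 4.38
eef_pos: [597.4, -88.5, 54.4]
tool_rot: [-1.399, 1.571, 0.342]
force: [0.8, 0.5, -0.6]
width: -0.3
```

Emit:
servo_tool(
  rows=[
    {"dx":0.002,"dy":0,"dz":0,"wx":0,"wy":0,"wz":0,"fingers":1},
    {"dx":0,"dy":0,"dz":0,"wx":0,"wy":0,"wz":0,"fingers":1},
  ],
)

```text
clock: 4.62
eef_pos: [597.3, -88.5, 52.7]
tool_rot: [1.154, 1.571, 2.895]
force: [-0.3, -0.4, 0.1]
width: 0.2
```

Emit:
servo_tool(
  rows=[
    {"dx":0.0025,"dy":0,"dz":0,"wx":0,"wy":0,"wz":0,"fingers":1},
    {"dx":0.0015,"dy":0,"dz":0,"wx":0,"wy":0,"wz":0,"fingers":1},
  ],
)

```text
clock: 4.88
eef_pos: [597.3, -88.4, 49.6]
tool_rot: [1.011, 1.571, 2.751]
force: [0.5, 0.4, -0.3]
width: 0.0
```

Emit:
servo_tool(
  rows=[
    {"dx":0.0015,"dy":0,"dz":0,"wx":0,"wy":0,"wz":0,"fingers":1},
    {"dx":0,"dy":0,"dz":0,"wx":0,"wy":0,"wz":0,"fingers":1},
  ],
)

```text
clock: 5.12
eef_pos: [597.3, -88.5, 48.5]
tool_rot: [1.344, 1.571, 3.085]
force: [-0.1, 0.1, 0.2]
width: 0.1
```

Emit:
servo_tool(
  rows=[
    {"dx":0.001,"dy":0,"dz":0,"wx":0,"wy":0,"wz":0,"fingers":1},
    {"dx":0,"dy":0,"dz":0,"wx":0,"wy":0,"wz":0,"fingers":1},
  ],
)

```text
clock: 5.38
eef_pos: [597.5, -88.5, 48.2]
tool_rot: [-1.814, 1.571, -0.074]
force: [-0.2, 0.5, 1.8]
width: 0.2
```

Emit:
servo_tool(
  rows=[
    {"dx":0.001,"dy":0,"dz":0,"wx":0,"wy":0,"wz":0,"fingers":1},
    {"dx":0,"dy":0,"dz":0,"wx":0,"wy":0,"wz":0,"fingers":1},
  ],
)

```text
clock: 5.62
eef_pos: [597.4, -88.5, 48.1]
tool_rot: [-2.017, 1.57, -0.276]
force: [-2.2, 0.3, 8.5]
width: -0.0
```

Emit:
servo_tool(
  rows=[
    {"dx":0.0005,"dy":0,"dz":0,"wx":0,"wy":0,"wz":0,"fingers":1},
    {"dx":0,"dy":0,"dz":0.004,"wx":0,"wy":0,"wz":0,"fingers":1},
    {"dx":0,"dy":0,"dz":0.006,"wx":0,"wy":0,"wz":0,"fingers":1},
    {"dx":0,"dy":0,"dz":0.006,"wx":0,"wy":0,"wz":0,"fingers":1},
  ],
)

```text
clock: 6.12
eef_pos: [596.9, -78.8, 48.1]
tool_rot: [-2.369, 1.566, -0.63]
force: [0.2, -3.3, 7.7]
width: 0.1
```

```bash
cat > look.py <<'E'
from go import *
import sys
st,R,P=rep()
I=ctrl.camera_info('wrist'); i=ctrl.get_image('wrist'); save(sys.argv[1],i)
I2=ctrl.camera_info('scene'); j=ctrl.get_image('scene')
a=j[190:310,245:445]; save(sys.argv[1]+'s',cv2.resize(a,None,fx=4,fy=4,interpolation=cv2.INTER_CUBIC))
E
python3 look.py d1
```

```text
t 6.125 pos [596.856 -78.787  48.127] stn 2.5756207001614424 -71.3630606365205 F [ 0.249 -3.298  7.679] w 0.08078895513286978
```

View pics/d1.png

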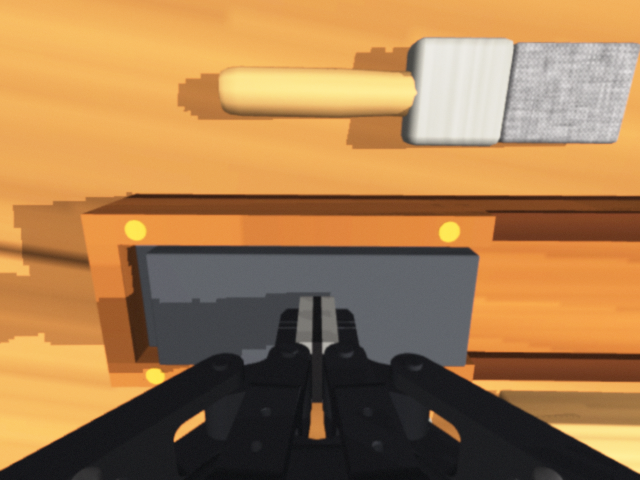

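View pics/d1s.png

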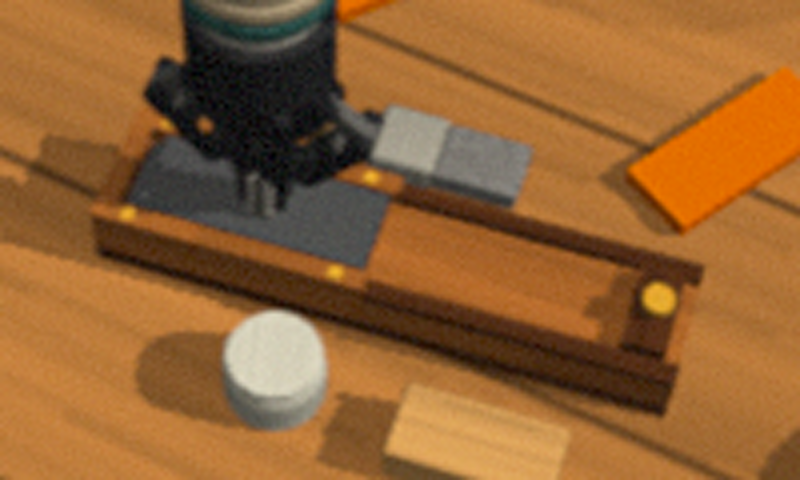

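Emit:
servo_tool(
  rows=[
    {"dx":0,"dy":0,"dz":0.006,"wx":0,"wy":0,"wz":0,"fingers":1},
    {"dx":0,"dy":0,"dz":0.007,"wx":0,"wy":0,"wz":0,"fingers":1},
    {"dx":0,"dy":0,"dz":0.007,"wx":0,"wy":0,"wz":0,"fingers":1},
    {"dx":0,"dy":0,"dz":0.007,"wx":0,"wy":0,"wz":0,"fingers":1},
    {"dx":0,"dy":0,"dz":0,"wx":0,"wy":0,"wz":0,"fingers":1},
  ],
)

```text
clock: 6.85
eef_pos: [593.3, -57.7, 48.1]
tool_rot: [-2.163, 1.567, -0.423]
force: [-0.3, -1.0, 9.4]
width: 0.5
```

```bash
python3 look.py d2
```

```text
t 6.85 pos [593.342 -57.68   48.107] stn 2.696069771555626 -49.96594353329012 F [-0.34  -0.958  9.439] w 0.45047948944962546
```

View pics/d2.png

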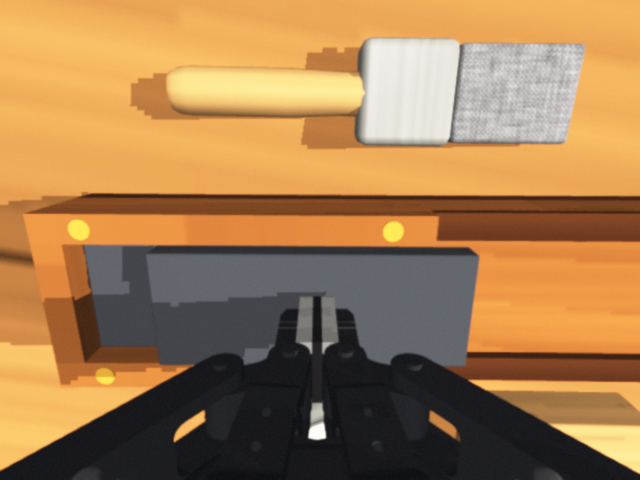

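Emit:
servo_tool(
  rows=[
    {"dx":0,"dy":0,"dz":0.007,"wx":0,"wy":0,"wz":0,"fingers":1},
    {"dx":0,"dy":0,"dz":0.007,"wx":0,"wy":0,"wz":0,"fingers":1},
    {"dx":0,"dy":0,"dz":0.007,"wx":0,"wy":0,"wz":0,"fingers":1},
    {"dx":0,"dy":0,"dz":0.007,"wx":0,"wy":0,"wz":0,"fingers":1},
    {"dx":0,"dy":0,"dz":0.007,"wx":0,"wy":0,"wz":0,"fingers":1},
  ],
)

```text
clock: 7.58
eef_pos: [589.2, -32.7, 48.1]
tool_rot: [-2.252, 1.566, -0.512]
force: [0.7, -3.5, 7.2]
width: 0.2
```

Emit:
servo_tool(
  rows=[
    {"dx":0.0004,"dy":0,"dz":0.006,"wx":0,"wy":0,"wz":0,"fingers":1},
    {"dx":0,"dy":0,"dz":0.006,"wx":0,"wy":0,"wz":0,"fingers":1},
    {"dx":0,"dy":0,"dz":0.006,"wx":0,"wy":0,"wz":0,"fingers":1},
  ],
)

```text
clock: 7.95
eef_pos: [587.0, -19.6, 48.0]
tool_rot: [-2.266, 1.566, -0.527]
force: [-0.4, -3.4, 8.7]
width: -0.0
```

Emit:
servo_tool(
  rows=[
    {"dx":0,"dy":0,"dz":0.006,"wx":0,"wy":0,"wz":0,"fingers":1},
    {"dx":0,"dy":0,"dz":0.006,"wx":0,"wy":0,"wz":0,"fingers":1},
  ],
)

```text
clock: 8.2
eef_pos: [585.5, -10.5, 47.9]
tool_rot: [-2.214, 1.566, -0.475]
force: [0.9, -3.9, 8.0]
width: -0.0
```

Emit:
servo_tool(
  rows=[
    {"dx":0.0003,"dy":0,"dz":0.006,"wx":0,"wy":0,"wz":0,"fingers":1},
    {"dx":0,"dy":0,"dz":0.006,"wx":0,"wy":0,"wz":0,"fingers":1},
    {"dx":0.0002,"dy":0,"dz":0.006,"wx":0,"wy":0,"wz":0,"fingers":1},
  ],
)

```text
clock: 8.57
eef_pos: [583.4, 2.4, 47.8]
tool_rot: [-2.258, 1.566, -0.519]
force: [-0.2, -4.3, 11.5]
width: -0.4
```

Emit:
servo_tool(
  rows=[
    {"dx":0.0002,"dy":0,"dz":0.006,"wx":0,"wy":0,"wz":0,"fingers":1},
    {"dx":0.0002,"dy":0,"dz":0.006,"wx":0,"wy":0,"wz":0,"fingers":1},
  ],
)

```text
clock: 8.82
eef_pos: [582.1, 10.8, 47.7]
tool_rot: [-2.284, 1.565, -0.546]
force: [1.4, -4.8, 12.1]
width: 0.2
```

```bash
python3 look.py d3
```

```text
t 8.825 pos [582.109  10.836  47.679] stn 3.2587094957054443 19.462733709875305 F [ 1.406 -4.843 12.097] w 0.2115155805212863
```

View pics/d3.png

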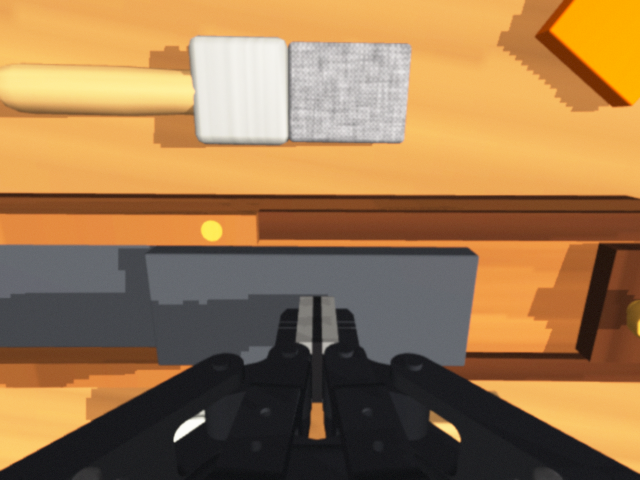

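View pics/d3s.png

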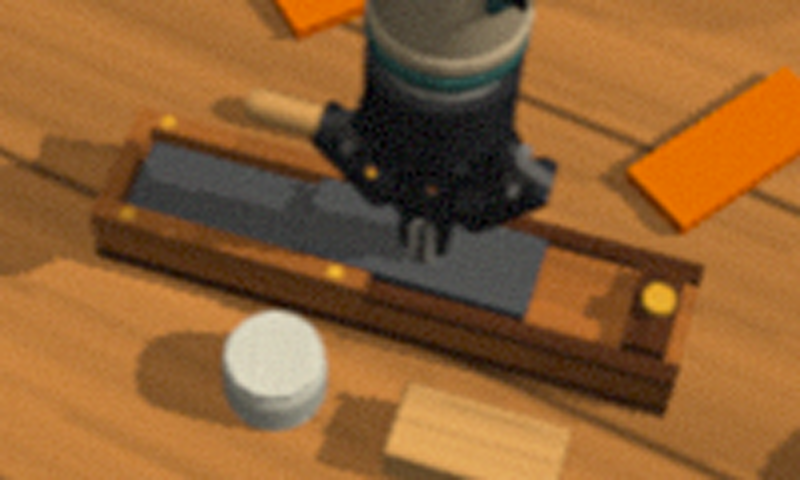

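```bash
python3 - <<'E'
from go import *
rep(); I=ctrl.camera_info('wrist')
def toS(W): d=W[:2]-p[:2]; return np.array([c*d[0]+s*d[1],-s*d[0]+c*d[1]])
for n,px,z in [('lead',(477,255),47),('lead',(465,365),47),('trail',(146,252),48),('trail',(159,365),48),('foot',(577,358),35),('foot',(597,245),35),('facetop',(590,361),45),('facetop',(613,243),45)]: print(n,toS(atz(I,px,z)))
E
```

```text
t 8.925 pos [581.952  11.692  47.659] stn 3.250173807270241 20.33324497486645 F [ 0.446 -2.865 10.978] w 0.11080448055447761
lead [-23.727  82.231]
lead [25.243 82.945]
trail [-25.414 -44.67 ]
trail [ 24.514 -45.689]
foot [ 29.484 137.839]
foot [-23.944 135.71 ]
facetop [ 24.287 135.917]
facetop [-27.883 134.105]
```

Emit:
servo_tool(
  rows=[
    {"dx":0,"dy":0,"dz":0.006,"wx":0,"wy":0,"wz":0,"fingers":1},
    {"dx":0.0002,"dy":0,"dz":0.006,"wx":0,"wy":0,"wz":0,"fingers":1},
    {"dx":0.0002,"dy":0,"dz":0.006,"wx":0,"wy":0,"wz":0,"fingers":1},
    {"dx":0.0002,"dy":0,"dz":0.006,"wx":0,"wy":0,"wz":0,"fingers":1},
  ],
)

```text
clock: 9.43
eef_pos: [579.3, 28.0, 47.6]
tool_rot: [-2.311, 1.565, -0.573]
force: [-0.0, -7.2, 14.6]
width: -0.2
```

Emit:
servo_tool(
  rows=[
    {"dx":0.0002,"dy":0,"dz":0.006,"wx":0,"wy":0,"wz":0,"fingers":1},
    {"dx":0.0002,"dy":0,"dz":0.006,"wx":0,"wy":0,"wz":0,"fingers":1},
    {"dx":0.0002,"dy":0,"dz":0.006,"wx":0,"wy":0,"wz":0,"fingers":1},
    {"dx":0.0002,"dy":0,"dz":0.006,"wx":0,"wy":0,"wz":0,"fingers":1},
    {"dx":0,"dy":0,"dz":0.002,"wx":0,"wy":0,"wz":0,"fingers":1},
  ],
)

```text
clock: 10.05
eef_pos: [576.1, 47.4, 47.1]
tool_rot: [-2.286, 1.565, -0.548]
force: [1.0, -6.4, 15.3]
width: 0.0
```

```bash
python3 look.py d4
```

```text
t 10.05 pos [576.068  47.37   47.054] stn 3.508463769496843 56.491947884671454 F [ 0.963 -6.367 15.286] w 0.0405218807548981
```

View pics/d4.png

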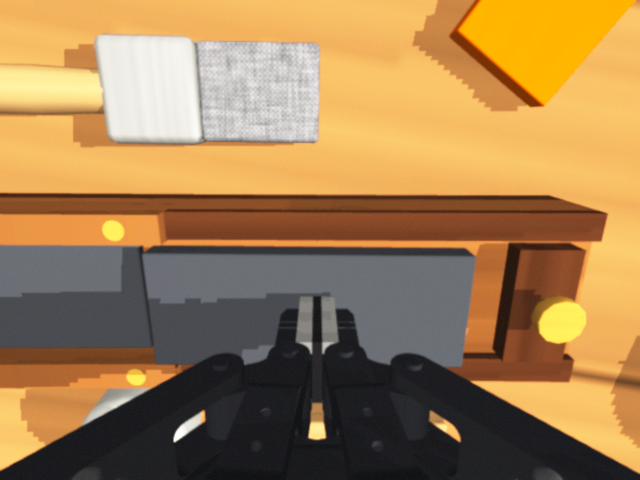

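Emit:
servo_tool(
  rows=[
    {"dx":-0.0004,"dy":0,"dz":0.003,"wx":0,"wy":0,"wz":0,"fingers":1},
    {"dx":0,"dy":0,"dz":0.003,"wx":0,"wy":0,"wz":0,"fingers":1},
    {"dx":0,"dy":0,"dz":0.003,"wx":0,"wy":0,"wz":0,"fingers":1},
    {"dx":0,"dy":0,"dz":0.002,"wx":0,"wy":0,"wz":0,"fingers":1},
    {"dx":0,"dy":0,"dz":0.001,"wx":0,"wy":0,"wz":0,"fingers":1},
  ],
)

```text
clock: 10.78
eef_pos: [574.6, 56.8, 47.1]
tool_rot: [-2.168, 1.565, -0.429]
force: [1.1, -5.3, 13.2]
width: -0.2
```

```bash
python3 look.py d5
```

```text
t 10.775 pos [574.608  56.788  47.075] stn 3.669046231853753 66.02134902700155 F [ 1.07  -5.335 13.213] w -0.16722486710214352
```

View pics/d5.png

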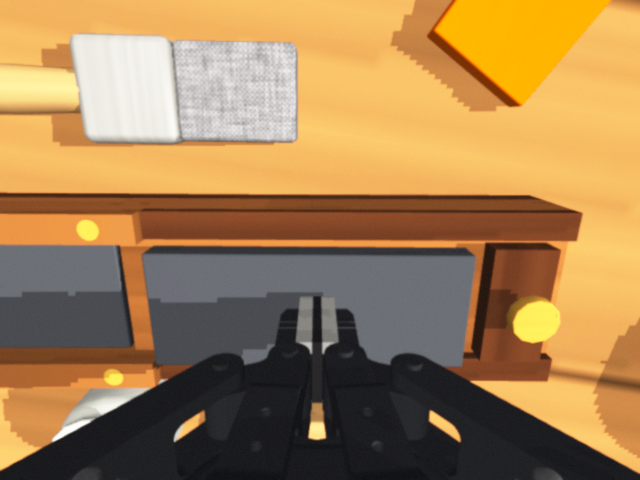

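Emit:
servo_tool(
  rows=[
    {"dx":-0.0004,"dy":0,"dz":0.001,"wx":0,"wy":0,"wz":0,"fingers":1},
    {"dx":0,"dy":0,"dz":0.001,"wx":0,"wy":0,"wz":0,"fingers":1},
    {"dx":0,"dy":0,"dz":0.001,"wx":0,"wy":0,"wz":0,"fingers":1},
    {"dx":0,"dy":0,"dz":0.001,"wx":0,"wy":0,"wz":0,"fingers":1},
  ],
)

```text
clock: 11.38
eef_pos: [573.9, 60.1, 47.1]
tool_rot: [-2.129, 1.566, -0.39]
force: [0.8, -4.6, 12.0]
width: -0.1
```

Emit:
servo_tool(
  rows=[
    {"dx":0,"dy":0,"dz":0.001,"wx":0,"wy":0,"wz":0,"fingers":1},
    {"dx":0,"dy":0,"dz":0.001,"wx":0,"wy":0,"wz":0,"fingers":1},
  ],
)

```text
clock: 11.62
eef_pos: [573.7, 61.5, 47.1]
tool_rot: [-2.128, 1.565, -0.389]
force: [1.5, -4.5, 10.8]
width: 0.3
```

```bash
python3 look.py d6
```

```text
t 11.625 pos [573.687  61.531  47.091] stn 3.566186626050502 70.85184634008425 F [ 1.52  -4.498 10.799] w 0.27581723274048203
```

View pics/d6.png

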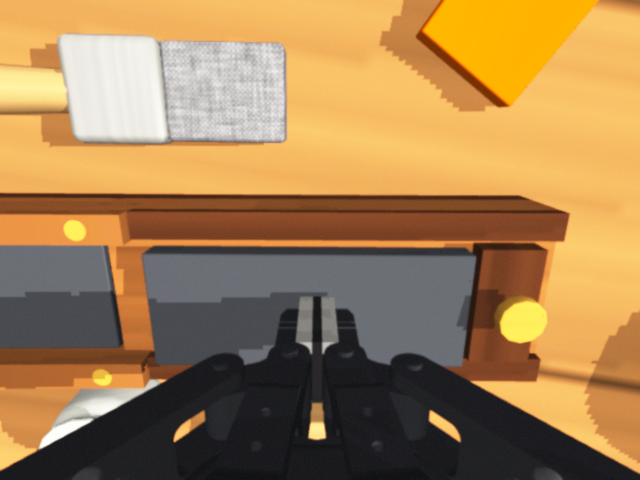

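Emit:
servo_tool(
  rows=[
    {"dx":0,"dy":0,"dz":0.0008,"wx":0,"wy":0,"wz":0,"fingers":1},
    {"dx":0,"dy":0,"dz":0.0008,"wx":0,"wy":0,"wz":0,"fingers":1},
  ],
)

```text
clock: 11.98
eef_pos: [573.5, 62.7, 47.1]
tool_rot: [-2.124, 1.566, -0.385]
force: [1.2, -4.5, 10.7]
width: -0.0
```

Emit:
servo_tool(
  rows=[
    {"dx":0,"dy":0,"dz":0.0008,"wx":0,"wy":0,"wz":0,"fingers":1},
    {"dx":0,"dy":0,"dz":0.0004,"wx":0,"wy":0,"wz":0,"fingers":1},
  ],
)

```text
clock: 12.22
eef_pos: [573.3, 63.7, 47.1]
tool_rot: [-2.12, 1.566, -0.381]
force: [0.8, -5.3, 10.5]
width: -0.1
```

```bash
python3 look.py d7; python3 - <<'E'
import cv2
a=cv2.imread('pics/d7.png')[225:385,400:580]; cv2.imwrite('pics/d7c.png',cv2.resize(a,None,fx=3.5,fy=3.5,interpolation=cv2.INTER_CUBIC))
E
```

```text
t 12.225 pos [573.312  63.701  47.074] stn 3.5650394242539303 73.05357710107793 F [ 0.847 -5.328 10.537] w -0.1203362985012832
```

View pics/d7c.png

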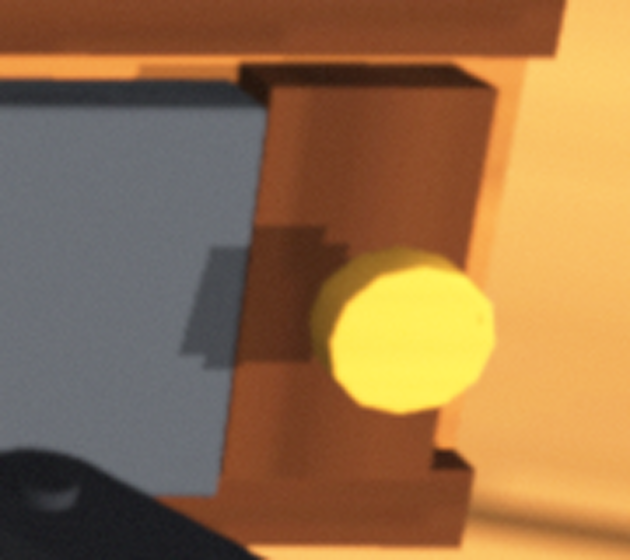

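Emit:
servo_tool(
  rows=[
    {"dx":0,"dy":0,"dz":0.0005,"wx":0,"wy":0,"wz":0,"fingers":1},
    {"dx":0,"dy":0,"dz":0,"wx":0,"wy":0,"wz":0,"fingers":1},
  ],
)

```text
clock: 12.58
eef_pos: [573.3, 64.1, 47.1]
tool_rot: [-2.113, 1.566, -0.374]
force: [0.7, -4.1, 10.3]
width: -0.3
```

Emit:
servo_tool(
  rows=[
    {"dx":0,"dy":0,"dz":0.0005,"wx":0,"wy":0,"wz":0,"fingers":1},
    {"dx":0,"dy":0,"dz":0,"wx":0,"wy":0,"wz":0,"fingers":1},
  ],
)

```text
clock: 12.82
eef_pos: [573.2, 64.3, 47.1]
tool_rot: [-2.135, 1.566, -0.396]
force: [1.0, -4.3, 10.0]
width: -0.3
```

```bash
python3 look.py d8; python3 - <<'E'
import cv2
a=cv2.imread('pics/d8.png')[225:385,400:580]; cv2.imwrite('pics/d8c.png',cv2.resize(a,None,fx=3.5,fy=3.5,interpolation=cv2.INTER_CUBIC))
E
```

```text
t 12.825 pos [573.178  64.327  47.079] stn 3.5394169361529286 73.69390124144572 F [ 0.98  -4.329  9.984] w -0.2643710128980449
```

View pics/d8c.png

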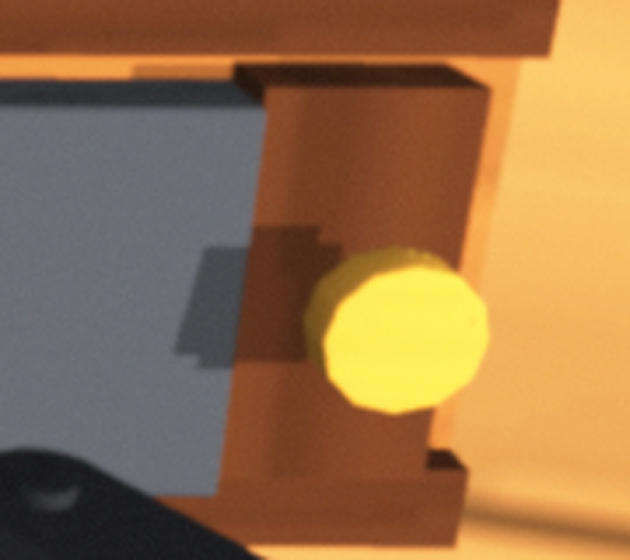

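Emit:
servo_tool(
  rows=[
    {"dx":0,"dy":0,"dz":0.0006,"wx":0,"wy":0,"wz":0,"fingers":1},
    {"dx":0,"dy":0,"dz":0,"wx":0,"wy":0,"wz":0,"fingers":1},
  ],
)

```text
clock: 13.18
eef_pos: [573.2, 64.3, 47.1]
tool_rot: [-2.202, 1.565, -0.463]
force: [0.8, -5.8, 11.2]
width: -0.2
```

Emit:
servo_tool(
  rows=[
    {"dx":0,"dy":0,"dz":0.0006,"wx":0,"wy":0,"wz":0,"fingers":1},
    {"dx":0,"dy":0,"dz":0,"wx":0,"wy":0,"wz":0,"fingers":1},
  ],
)

```text
clock: 13.42
eef_pos: [573.2, 64.4, 47.1]
tool_rot: [-2.262, 1.565, -0.524]
force: [0.7, -6.3, 10.1]
width: 0.3
```

Emit:
servo_tool(
  rows=[
    {"dx":0,"dy":0,"dz":0.0006,"wx":0,"wy":0,"wz":0,"fingers":1},
    {"dx":0,"dy":0,"dz":0,"wx":0,"wy":0,"wz":0,"fingers":1},
  ],
)

```text
clock: 13.68
eef_pos: [573.0, 65.0, 47.1]
tool_rot: [-2.23, 1.565, -0.492]
force: [0.4, -5.3, 11.0]
width: 0.1
```

```bash
python3 look.py d9; python3 - <<'E'
import cv2
a=cv2.imread('pics/d9.png')[225:385,400:580]; cv2.imwrite('pics/d9c.png',cv2.resize(a,None,fx=3.5,fy=3.5,interpolation=cv2.INTER_CUBIC))
E
```

```text
t 13.675 pos [573.046  65.048  47.072] stn 3.5315333970277543 74.42610293725137 F [ 0.384 -5.282 10.966] w 0.07850960194778069
```

View pics/d9c.png

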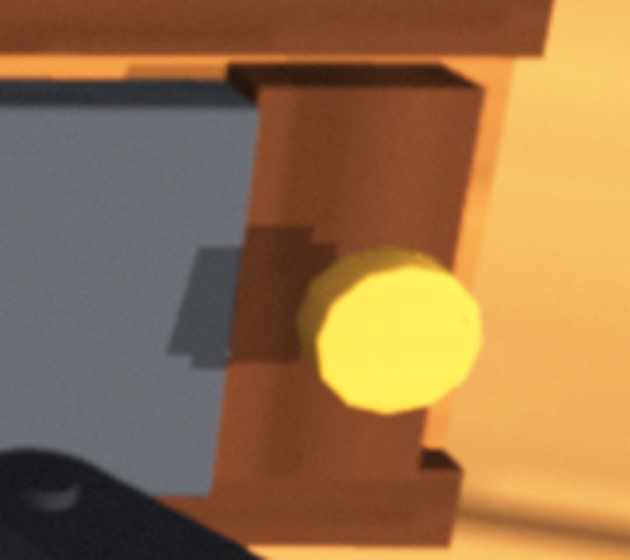

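Emit:
servo_tool(
  rows=[
    {"dx":-0.002,"dy":0,"dz":0,"wx":0,"wy":0,"wz":0,"fingers":1},
    {"dx":-0.004,"dy":0,"dz":0,"wx":0,"wy":0,"wz":0,"fingers":1},
    {"dx":-0.02,"dy":0,"dz":0,"wx":0,"wy":0,"wz":0,"fingers":1},
    {"dx":-0.04,"dy":0,"dz":0,"wx":0,"wy":0,"wz":0,"fingers":1},
    {"dx":-0.04,"dy":0.01,"dz":0,"wx":0,"wy":0,"wz":0,"fingers":1},
  ],
)

```text
clock: 14.4
eef_pos: [563.5, 67.1, 126.3]
tool_rot: [-1.211, 1.57, 0.53]
force: [0.8, -0.1, -0.1]
width: 0.2
```

Emit:
servo_tool(
  rows=[
    {"dx":0,"dy":0.06,"dz":0,"wx":0,"wy":0,"wz":0,"fingers":1},
    {"dx":0,"dy":0.06,"dz":0,"wx":0,"wy":0,"wz":0,"fingers":1},
    {"dx":0,"dy":0,"dz":0,"wx":0,"wy":0,"wz":0,"fingers":1},
    {"dx":0,"dy":0,"dz":0,"wx":0,"wy":0,"wz":0,"fingers":1},
  ],
)

```text
clock: 14.9
eef_pos: [475.8, 51.9, 125.7]
tool_rot: [-1.501, 1.568, 0.24]
force: [0.4, 0.6, 0.0]
width: 0.2
```

```bash
python3 look.py e1; python3 - <<'E'
from go import *
j=ctrl.get_image('top'); save('e1t0',j); save('e1t',cv2.resize(j[205:305,245:425],None,fx=4.4,fy=4.4,interpolation=cv2.INTER_CUBIC))
E
```

```text
t 14.9 pos [475.763  51.892 125.692] stn -94.5720365114411 77.97886115014104 F [0.439 0.578 0.014] w 0.1863719804281379
```

View pics/e1.png

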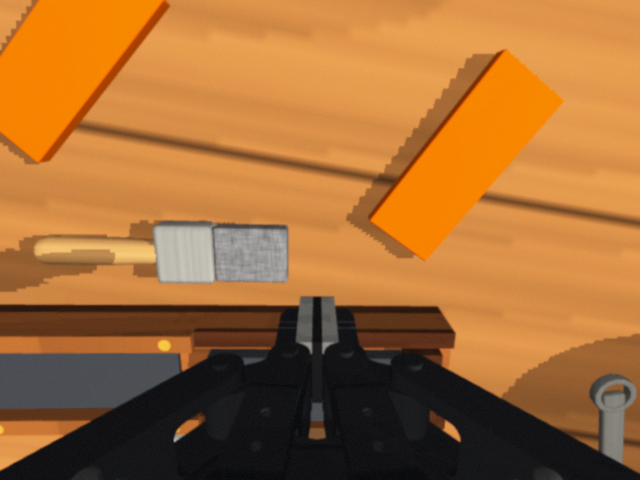

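View pics/e1s.png

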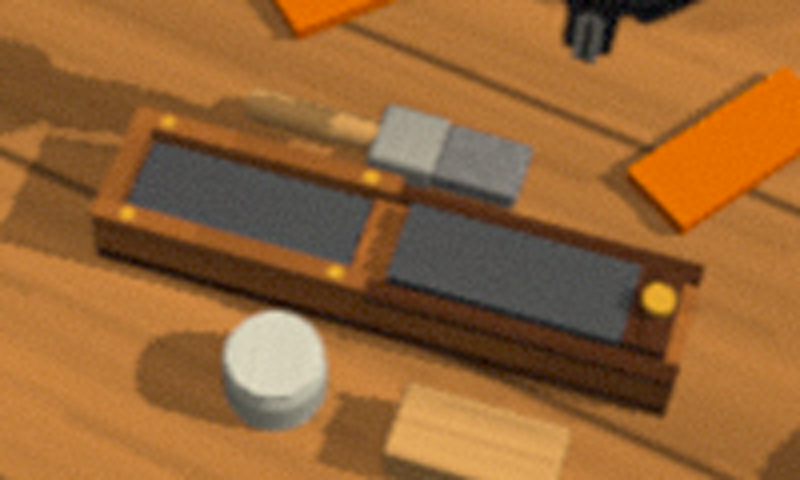

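View pics/e1t.png

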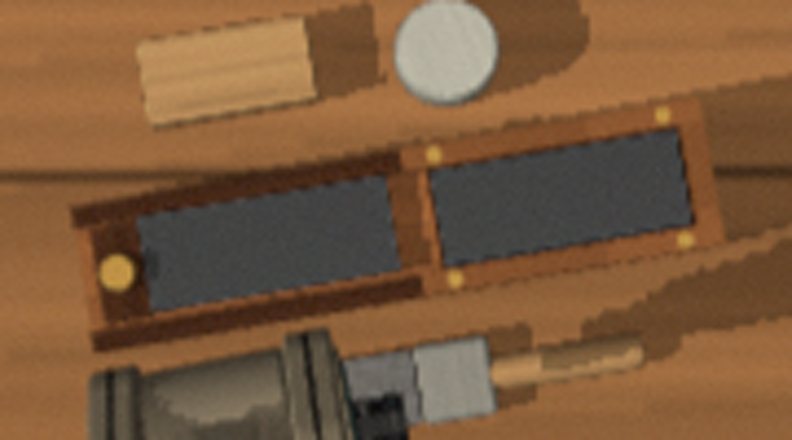

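Emit:
servo_tool(
  rows=[
    {"dx":0,"dy":-0.045,"dz":0.03,"wx":0,"wy":0,"wz":0,"fingers":1},
    {"dx":0,"dy":-0.045,"dz":0.025,"wx":0,"wy":0,"wz":0,"fingers":1},
    {"dx":0,"dy":-0.045,"dz":0.02,"wx":0,"wy":0,"wz":0,"fingers":1},
    {"dx":0,"dy":0,"dz":0,"wx":0,"wy":0,"wz":0,"fingers":1},
    {"dx":0,"dy":0,"dz":0,"wx":0,"wy":0,"wz":0,"fingers":1},
  ],
)

```text
clock: 15.68
eef_pos: [564.0, 123.5, 124.3]
tool_rot: [1.869, 1.569, -2.674]
force: [-0.4, 0.2, -0.7]
width: 0.5
```

```bash
python3 look.py e2; python3 - <<'E'
from go import *
rep();I=ctrl.camera_info('wrist');print(-np.array(I['R']).T@np.array(I['t']))
a=cv2.imread('pics/e2.png')[180:360,200:440]; cv2.imwrite('pics/e2c.png',cv2.resize(a,None,fx=3.3,fy=3.3,interpolation=cv2.INTER_CUBIC))
E
```

```text
t 15.675 pos [564.049 123.483 124.346] stn 4.5866071430141275 133.5409758606612 F [-0.435  0.196 -0.746] w 0.5401994774535885
t 15.775 pos [563.798 122.984 124.625] stn 4.254437423652863 133.09146331185823 F [ 0.482 -0.313 -0.357] w 0.151285128578873
[489.979 110.59  266.641]
```

View pics/e2c.png

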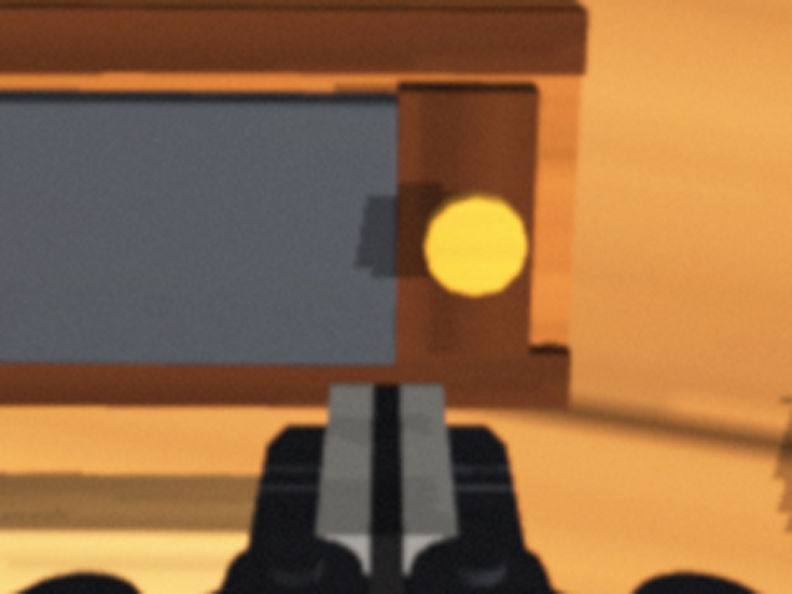

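The close view shows the stone's end flush against the stop face at crop column 397, with no gap. It lies flat and square between the rails, and the gripper is clear.

```bash
python3 -c "
from cell import ctrl
print(ctrl.finish_job())"
```

```text
the job is handed in; nothing more can be done
None
```

The top stone is off the stack and on the bed, with its leading end against the stop face. I slid it with the shut fingertips, pressing down at about 8 to 15 N. I crept the last few millimetres until the fingers slipped on the stone at about 6 N sideways, then lifted straight off. The job was handed in at about 16 s.

**Last checks:**
- **Fit:** the final wrist view shows no visible gap to the stop, and the stone square and flat between the rails.
- **Tray:** from above, the second stone is still in place in the tray. The lowest stone is hidden under it, so I couldn't see it directly.
- **Other things:** the tin, brush and offcut look unmoved in the final pictures. The fingers passed well above everything else. I did not measure any of these positions.
- **Clear of contact:** the force reading is back to about zero.

**What went wrong or disagreed:**
- My first four move calls were refused because rows need all seven keys. Nothing moved.
- My estimates of where the stop stands differed by a few millimetres (131 to 138 mm along the station). I relied on the slip at the stop and the close view instead.

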